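# Unclamp the batter tank lid

## Task

The black knurled clamp wheel on the batter tank has only been eased part of a turn, its red mark just past the green index line: with a fingertip against its rim, roll it anticlockwise (seen from above) until its red mark comes round to that line for the second time, and stop there. Then push the clamp arm under the wheel anticlockwise by its orange pin until it has swung fully clear of the blue lid, and leave the wheel's mark at the index. Leave the pastry ring, mug, bottle, jar, bowl and nozzle where they stand.

Things in the scene. Friction and masses are not known exactly. Their poses are not given: they have to be found in the camera images.
- tank: Fixed steel batter tank with its clamp, standing on the table. Origin: on the clamp's vertical axis, at table level; z up. A white pedestal (135 x 90 mm, x -85 to +50 mm, top 80 mm up) carries the clamp; the tank with its blue lid (lid x +50 to +240 mm, y -105 to +105 mm, top 80 mm up) adjoins it on the +x side. The green index line is painted on the pedestal's top along -x, 50 to 82 mm from the axis.
- wheel_top (a point): Centre of the top face of the black clamp wheel, 134 mm above the table, on the clamp axis. Wheel 90 mm across over its 24 knurl ridges (2.5 mm high), 24 mm thick (110 to 134 mm up), steel hub 26 mm across standing 6 mm above its top. It turns in place, does not rise, drags with 0.05 N m and stays where left. Red radial mark on the top, 10 mm wide, 15 to 43 mm from the axis.
- wheel (a joint): Angle of the clamp wheel, rad; grows anticlockwise seen from above (loosening); 0 = fully tight with the red mark at the green index. The mark is at the index again at 6.28 (first time) and at 12.57 (second time, the value wanted). It starts 0.3 to 1.3.
- dog_pin (a point): Middle of the upright orange pin (18 mm diameter, its top 128 mm above the table; this point is 112 mm above the table) near the free end of the clamp arm, 115 mm from the clamp axis. The dark steel clamp arm is a bar 24 mm wide, 12 mm thick (86 to 98 mm above the table), reaching from the clamp axis 125 mm out; it lies beneath the wheel with a 12 mm gap between, and at the start its end is over the blue lid.
- dog (a joint): Angle of the clamp arm about the clamp axis, rad; 0 = pointing along the tank's +x, across the lid; grows anticlockwise seen from above; stop at 1.70. It is clear of the lid from about 1.3. It drags with about 0.15 N m and stays where it is left.
- cutter_mid (a point): Centre of a loose steel pastry ring, 56 mm across, 35 mm high, standing on the blue lid. Leave alone.
- mug_mid (a point): Centre of a loose white mug, 76 mm across, 85 mm high, on the table beside the clamp (-y side). Leave alone.
- oil_mid (a point): Centre of a loose amber bottle, 64 mm across, 170 mm high. Leave alone.
- jar_mid (a point): Centre of a loose glass jar, 72 mm across, 100 mm high. Leave alone.
- bowl_mid (a point): Centre of a loose steel bowl, 130 mm across, 55 mm high. Leave alone.
- nozzle_mid (a point): Centre of a loose steel piping nozzle, a cone 34 mm across the foot, 45 mm high. Leave alone.

How it is judged:
By the outcome, as a careful person would: the job done as asked, in the order asked, and still so for the second after the job is handed in, with the robot touching nothing.
It also fails if it takes over 67 s, if anything falls off the work surface, if the arm or the gripper's body presses on something with over 40 N, if the wrist force passes 120 N, or if a joint passes its speed limit or range.

## Robot

A 7-joint arm with a two-finger parallel gripper is mounted at the origin on the work surface. World frame = base frame: x ahead of the robot, y to its left, z up, the work surface at z = 0. Lengths are in m, angles in degrees, forces in N, time in s.
With the tool pointing down it reaches from about 0.425 to 0.825 m from the base axis. Payload 3.6 kg.
Tool frame: the origin (TCP) lies on the centre line of the jaws, within the pads' length; the fingertips stand 22 mm ahead of it and the grasp point (between the pads) lies 3 mm ahead of it; z points along the fingers, y is the line along which they close (so a half turn about z gives the same grasp; the last joint's range is limited). The gripper opens to 85 mm and grips with 20 to 120 N. Pads are 22 mm wide; open, the fingers measure 114 mm over their backs; the gripper's body (76 mm by 85 mm) begins 54 mm behind the grasp point. The pads swing forward as they close: fully open they stand 13 mm farther back than shut.
Start: joints at [72.852, 35.231, -0.722, 81.555, 0.464, 63.22, -2.315], TCP at [0.175, -0.626, 0.253] pointing down, gripper open.
Joint ranges: [-178.69, 178.69], [-17.37, 117.87], [-77.05, 75.6], [15.02, 138.74], [-78.02, 258.01], [0.78, 113.62], [-162.83, 162.83]. Speed limits (degrees/s): [159.86, 159.86, 180, 180, 180, 180, 180].

## Interface

Orientations are given as [roll, pitch, yaw] about the fixed x, y, z axes, in that order (R = Rz(yaw) Ry(pitch) Rx(roll)).
In Python, from station import env, capture, calibration, close_job, spotter gives the robot as it stands.
- The arm moves only by the tool servo_tool, never from a script. Its argument "steps" is a list that holds one entry, the list of rows, each a list of 7 numbers: the closure, from 0 (fully open) to 1 (shut), then the shift along the world's x, y, z in mm, then the turn, a rotation vector about the world's x, y, z in rad. A call has 1 to 12 rows; each row is the pose to reach, as a shift and turn from the pose commanded when the call began; what a row does not reach only later rows make up. A row lasts 1/8 s, in which the tool goes at most 62.5 mm and 10.7 degrees, less where a joint would pass 70% of its speed; a pose out of reach is approached as far as the arm can. A call with a gripper value outside its range is refused whole. The fingers move at their own pace and stop on an object; "squeeze" is the grip in N (left out, the last holds). Time passes only in rows, so rows that repeat a pose let the fingers close. It gives the time, the measured TCP pose, the force, the opening and the grip force at its end, in the units of the state.
- env.get_state(): the state, without advancing time (a new reading comes with each control period).
- capture(name): name is "side" or "top" or "wrist"; returns the picture (400x640x3 uint8, red, green, blue); there is no depth.
- calibration(name): a dict with "camera_matrix" (3x3 intrinsics, pixels), "position" and "orientation" of the camera in the world. Camera axes: x right, y up, looking along -z (the intrinsics and any distortion apply to the point x, -y, -z); pixel columns grow to the right and rows downward; lengths in m; the calibration is good to about 2 mm. A picture is of the moment at which its call begins: read the wrist's pose just before it. calibration takes no time and is no camera call; for the wrist camera it gives the pose at the moment of the call.
- close_job(): hands the job in; it is judged then, once.
Trained networks look in the newest picture that a camera, given by its name, has taken for a name from the list of things; names that differ only in an ending like _2 or _b are one class to them, and where a whole thing is asked for, a point or a joint stands for the part that bears it (a point fixed in the world has none). Each returns a list of dicts, best first, with "score" (0 to 1); they miss things now and then, are a little off and sometimes report something else, mostly with a low value. They report only what shows in the picture. A call takes as long as a camera call.
- spotter.silhouettes(target, camera): "pixels" (400x640 bool, what is visible of it) and "rect" ([centre column, centre row, width, height] in pixels, round what is visible of it).
- spotter.tip_of(target, camera): "centre" ([column, row] in pixels: a listed point, or the origin of a listed thing).
The state is a dict: "t": time; "q": joint angles; "qd": joint speeds; "effort": joint torques, N m; "tool_pos": TCP position; "tcp_rot": TCP orientation; "force": force on the tool from outside, world axes, zero at the start; "ft_torque": the same for the moment, N m; "gripper_width": opening from 0.0 (shut) to 1.0 (fully open); "grasp_force": force on a finger pad.
Only numpy, scipy, OpenCV 4.12 (cv2) and the standard library are available. Lean on these libraries where they do the work, as an engineer would, in place of code of your own. Each camera call takes 0.05 s, during which the arm holds its last target. There are 200 camera calls.

## Working session

There is one attempt and no reset: what is moved stays moved. The work goes in short steps, Python scripts to look and compute and a tool call to move; the robot and the scene stay as the last step left them, time stands still between calls to the robot, and variables do not carry over. Pictures are saved under pics/ and viewed, at most 10 in all, crops included, and the job is handed in when it is done.

Besides the shell and the picture viewer there is one more tool, called after "Emit:" as a command line: name --argument value ..., lists and objects as JSON in quotes. servo_tool: Moves the arm, as the interface text tells. Its arguments: {"type":"object","properties":{"steps":{"type":"array","items":{"type":"array","items":{"type":"array","items":{"type":"number"}}}},"squeeze":{"type":"number"}},"required":["steps"]}

```bash
mkdir -p pics
cat > h.py <<'E'
import numpy as np, cv2
from scipy.spatial.transform import Rotation as R
from station import env, capture, calibration, close_job, spotter
def shot(n,f=None):
    im=capture(n)
    if f: cv2.imwrite('pics/'+f,im[:,:,::-1])
    return im
def rot(c):
    o=np.array(c['orientation'],float)
    if o.shape==(3,3): return o
    if o.size==4: return R.from_quat(o).as_matrix()
    return R.from_euler('xyz',o,degrees=True).as_matrix()
def onz(c,px,z):
    K=np.array(c['camera_matrix']); d=np.linalg.inv(K)@[px[0],px[1],1]
    d=rot(c)@[d[0],-d[1],-d[2]]; p=np.array(c['position']); return p+d*(z-p[2])/d[2]
def proj(c,P):
    K=np.array(c['camera_matrix']); q=rot(c).T@(np.array(P)-c['position']); q=K@[q[0],-q[1],-q[2]]; return q[:2]/q[2]
E
python3 - <<'E'
from h import *
print(env.get_state()); 
Z=dict(tank=0,wheel_top=.134,dog_pin=.112,cutter_mid=.0975,mug_mid=.0425,oil_mid=.085,jar_mid=.05,bowl_mid=.0275,nozzle_mid=.0225)
for n in('top','side'):
    c=calibration(n); print(n,c); shot(n,n+'0.png')
    for k,z in Z.items():
        r=spotter.tip_of(k,n)
        for a in r[:2]: print(k,round(a['score'],2),np.round(a['centre'],1),np.round(onz(c,a['centre'],z),4))
E
```

```text
{'t': 0.0, 'q': array([72.85210898, 35.29001152, -0.72308733, 81.64192368,  0.46365294,
       63.21932081, -2.3125979 ]), 'qd': array([-0.01903614,  0.0851053 , -0.02157198,  0.03994578,  0.07358673,
        0.04557238,  0.02223331]), 'effort': array([-1.28457659e-04, -4.69215202e+01,  2.59313369e-01, -1.71036118e+01,
        9.93590715e-03,  9.55053431e-03, -1.00128013e-07]), 'tool_pos': array([ 0.17494197, -0.62527464,  0.25212595]), 'tcp_rot': array([-1.79851614e+02,  1.63498654e-03,  1.56355087e+01]), 'force': array([-0.22116107, -0.19102713,  0.0802    ]), 'ft_torque': array([ 0.06212364,  0.01873318, -0.0040197 ]), 'grasp_force': 0.0, 'gripper_width': 1.0008324943124711}
top {'camera_matrix': array([[499.225497  ,   0.        , 324.69284055],
       [  0.        , 499.225497  , 193.02138263],
       [  0.        ,   0.        ,   1.        ]]), 'position': array([ 3.55211605e-01, -1.00008280e-03,  1.54061152e+00]), 'orientation': array([  9.49439704,  -0.95923884, -88.90251421])}
tank 0.82 [307.  221.6] [0.5224 0.0312 0.    ]
tank 0.34 [440.3 249.6] [ 0.4444 -0.3816  0.    ]
w
[... 642 characters left out ...]
7],
       [  0.        ,   0.        ,   1.        ]]), 'position': array([ 0.25217314, -0.94608511,  0.70023522]), 'orientation': array([ 59.55593722,   0.81157199, -20.40969034])}
tank 0.97 [296.8 227. ] [0.5272 0.0421 0.    ]
wheel_top 0.77 [296.3 184.1] [0.5322 0.0421 0.134 ]
dog_pin 0.83 [328.6 178.6] [0.6354 0.0772 0.112 ]
cutter_mid 0.73 [354.4 177.7] [0.7147 0.0801 0.0975]
mug_mid 0.66 [323.1 252.8] [ 0.5364 -0.1443  0.0425]
oil_mid 0.64 [289.6 150. ] [0.6047 0.3565 0.085 ]
jar_mid 0.58 [386.9 323.7] [ 0.5709 -0.4053  0.05  ]
bowl_mid 0.55 [237.  176.5] [0.4231 0.3471 0.0275]
nozzle_mid 0.65 [322.5 338.5] [ 0.4511 -0.3715  0.0225]
nozzle_mid 0.24 [236.8 177.3] [0.4227 0.3514 0.0225]
```

Run:
```python
import cv2
a=cv2.imread('pics/top0.png')[100:290,230:420]; b=cv2.imread('pics/side0.png')[120:300,220:420]
cv2.imwrite('pics/c0.png',cv2.hconcat([cv2.resize(a,(400,400),interpolation=3),cv2.resize(b,(400,400),interpolation=3)]))
```

```text
(no output)
```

View pics/c0.png

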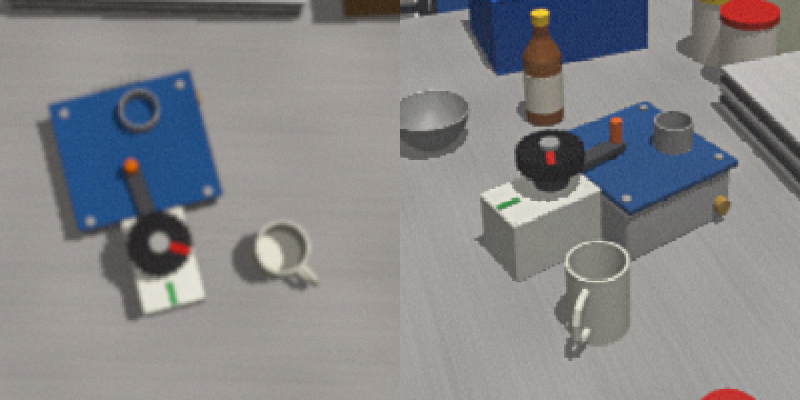

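View pics/side0.png

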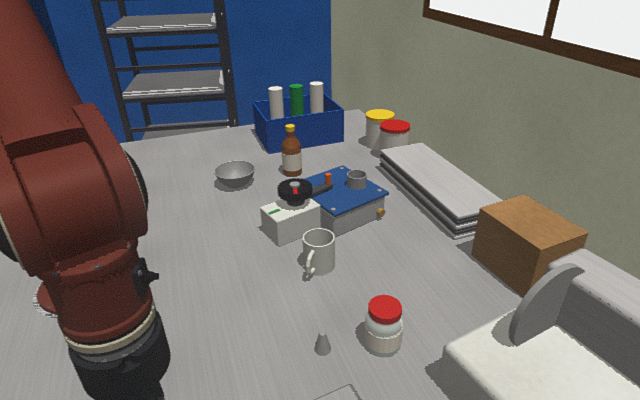

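The top crop shows the blue lid, with the arm pointing across it and the pin near top px (292,178). The red mark lies to the right of the hub, about 75° past the green line, and the mug is about 60 px to the right. Next I'll fit the tank's pose from colours.

```bash
cat >> h.py <<'E'
def red(im):
    h=cv2.cvtColor(im,cv2.COLOR_RGB2HSV); return ((h[...,0]<6)|(h[...,0]>172))&(h[...,1]>150)&(h[...,2]>70)
E
python3 - <<'E'
from h import *
from scipy.optimize import least_squares
lid=[(.05,-.105,.08),(.05,.105,.08),(.24,-.105,.08),(.24,.105,.08)]
obs=[]
for n,(r0,r1,c0,c1) in dict(top=(100,290,230,420),side=(120,300,220,420)).items():
    c=calibration(n); im=cv2.imread(f'pics/{n}0.png')[:,:,::-1].copy(); h=cv2.cvtColor(im,cv2.COLOR_RGB2HSV)
    roi=np.zeros(im.shape[:2],bool); roi[r0:r1,c0:c1]=1
    g=(h[...,0]>45)&(h[...,0]<85)&(h[...,1]>90)&roi
    if n=='side': g[:, 290:]=0;g[:190]=0
    y,x=np.nonzero(g); print(n,'green',len(x),x.mean(),y.mean()); obs.append((c,(-.066,0,.08),(x.mean(),y.mean())))
    b=((h[...,0]>98)&(h[...,0]<125)&(h[...,1]>120)&(h[...,2]>90 if n=='top' else h[...,2]>60)&roi).astype(np.uint8)
    if n=='side': b[:162]=0
    _,l,s,_=cv2.connectedComponentsWithStats(b); k=1+s[1:,4].argmax(); 
    hull=cv2.convexHull(np.argwhere(l==k)[:,::-1].astype(np.int32)); 
    if n=='top':
        q=cv2.approxPolyDP(hull,8,True)[:,0]; print(n,s[k],q.tolist())
        for p in q: print(np.round(onz(c,p,.08),4))
        Q=q
    m=red(im)&roi
    y,x=np.nonzero(m); d=onz(c,(x.mean(),y.mean()),.134); print('red',len(x),x.mean(),y.mean(),d)
    bl=(h[...,2]<60)&(h[...,1]<110)&roi
    t=spotter.silhouettes
    # hub guess
def P(v,p): a=v[2]; return [v[0]+p[0]*np.cos(a)-p[1]*np.sin(a),v[1]+p[0]*np.sin(a)+p[1]*np.cos(a),p[2]]
ct=calibration('top')
def res(v):
    r=[]
    for c,p,o in obs: r+=list(proj(c,P(v,p))-o)
    for p in lid:
        e=proj(ct,P(v,p)); d=Q-e; r+=list(d[np.hypot(*d.T).argmin()])
    return r
f=least_squares(res,[.53,.035,.26],loss='soft_l1'); print(f.x,np.degrees(f.x[2]),np.round(f.fun,1))
for n in('top','side'):
    c=calibration(n); print(n,'wheel',proj(c,P(f.x,(0,0,.134))),'hub',proj(c,P(f.x,(0,0,.14))),'pin0',proj(c,P(f.x,(.115,0,.112))))
E
```

```text
top green 17 311.05882352941177 238.76470588235293
top [ 254  134   81   76 3452] [[334, 191], [268, 209], [254, 150], [318, 134]]
[ 0.6066 -0.0483  0.08  ]
[0.5486 0.1453 0.08  ]
[0.7262 0.194  0.08  ]
[0.7805 0.0029 0.08  ]
red 46 314.8478260869565 217.45652173913044 [0.52011195 0.00650286 0.134     ]
side green 22 273.6363636363636 211.04545454545453
red 458 386.37772925764193 165.09170305676855 [0.79962633 0.05305139 0.134     ]
[0.52616779 0.03506822 0.28030601] 16.060351624337738 [-0.1  0.3  0.8  0.7 -1.2 -1.1  1.6 -1.1 -0.8  1.7  2.8  0.6]
top wheel [304.81758454 215.12068062] hub [304.76970939 214.86286878] pin0 [295.04123249 178.12538367]
side wheel [294.87465945 185.74621615] hub [294.76346974 183.71819184] pin0 [330.36675127 180.17229841]
```

Emit:
servo_tool --steps '[[[1,29,47,0,0,0,-0.03],[1,58,94,0,0,0,-0.06],[1,88,141,0,0,0,-0.09],[1,117,188,0,0,0,-0.12],[1,147,235,0,0,0,-0.15],[1,176,282,0,0,0,-0.18],[1,205,330,0,0,0,-0.21],[1,235,377,0,0,0,-0.24],[1,264,424,0,0,0,-0.273],[1,293,470,0,0,0,-0.273],[1,322,518,0,0,0,-0.273],[1,352,566,0,0,0,-0.273]]]' --squeeze 20

```text
t: 2.5
tool_pos: [0.5281, -0.0585, 0.2537]
tcp_rot: [180.0, -0.1, -0.0]
force: [1.6, -0.4, 0.4]
gripper_width: -0.002
grasp_force: 0.0
```

Run:
```python
from h import *
s=env.get_state(); print(s['t'],s['tool_pos'],s['tcp_rot'],s['force'],s['gripper_width'],s['q'])
c=calibration('wrist'); im=shot('wrist','w1.png'); print(c)
for k,z in (('wheel_top',.134),('dog_pin',.112),('tank',0)):
    for a in spotter.tip_of(k,'wrist')[:1]: print(k,a['score'],a['centre'],onz(c,a['centre'],z))
```

```text
2.5 [ 0.52808542 -0.0585059   0.25365617] [ 1.79979627e+02 -5.65798084e-02 -2.62644518e-02] [ 1.56172606 -0.35830372  0.35994391] -0.0017345892578757268 [  6.26659394  24.64714506  -3.35842573 101.22571713   1.74906973
  54.11948401 -87.83665538]
{'camera_matrix': array([[358.94337448,   0.        , 319.60101847],
       [  0.        , 358.94337448, 207.29927857],
       [  0.        ,   0.        ,   1.        ]]), 'position': array([ 0.59701856, -0.05848563,  0.37438883]), 'orientation': array([-1.61411544e+01,  1.04590013e-03, -8.99913717e+01])}
wheel_top 0.92 [188.2, 213.5] [0.52290927 0.03358084 0.134     ]
dog_pin 0.67 [120.5, 50.6] [0.6312766  0.07604589 0.112     ]
tank 0.57 [231.1, 179.0] [0.51992662 0.03546367 0.        ]
```

View pics/w1.png

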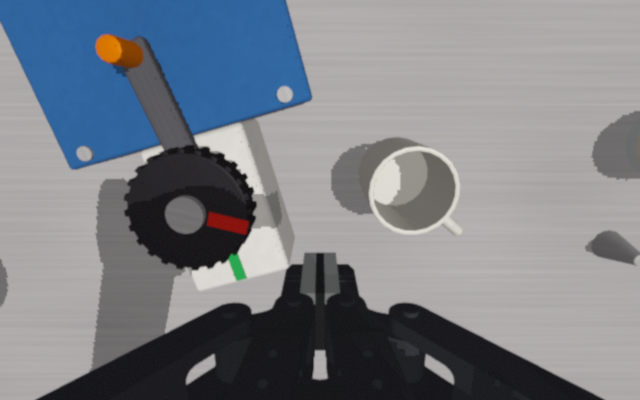

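The wrist view shows the hub at px (185,214), the red mark at (229,223) and the green line at (237,266). The shut fingertips are at (320,255), about 37 px wide at the pads, with the finger bodies wider (68 px) just behind them.

Run:
```python
from h import *
c=calibration('wrist')
print('hub',onz(c,(185,214),.14))
im=cv2.imread('pics/w1.png')[:,:,::-1].copy(); m=red(im); m[:,:195]=0;m[:,265:]=0;m[:190]=0;m[250:]=0
y,x=np.nonzero(m); r=onz(c,(x.mean(),y.mean()),.134); print('red',len(x),r)
print('green',onz(c,(237,266),.08)); print('lid corners',onz(c,(311,98),.08),onz(c,(74,168),.08))
# wheel outline extremes at z .134
for p in((125,205),(255,205),(195,146),(183,270)): print(onz(c,p,.134))
for z in(.2187,.2317,.24,.245,.25,.26):
  print(z,proj(c,(.5391,-.0585+.0145,z)),proj(c,(.5391,-.0585+.007,z)))
```

```text
hub [0.52345863 0.03320183 0.14      ]
red 616 [0.51512942 0.00635485 0.134     ]
green [0.45613293 0.01508311 0.08      ]
lid corners [ 0.60025399 -0.05157799  0.08      ] [0.54417291 0.14444921 0.08      ]
[0.52797085 0.07658053 0.134     ]
[ 0.52832031 -0.01373524  0.134     ]
[0.5688346  0.02415847 0.134     ]
[0.4785717  0.04135827 0.134     ]
0.2187 [287.83793079 232.97529663] [304.15463075 233.03519799]
0.2317 [285.22550983 243.61590531] [302.8778394  243.68036653]
0.24 [283.32155042 251.37089097] [301.94730459 251.43864274]
0.245 [282.06975804 256.46954583] [301.33550953 256.539446  ]
0.25 [280.72888231 261.93104466] [300.68017789 262.00323289]
0.26 [277.7389289 274.1093745] [299.21889172 274.18661549]
```

Emit:
servo_tool --steps '[[[1,-8,0,-45,0,0,0],[1,-8,0,-90,0,0,0],[1,-8,0,-128,0,0,0],[1,-8,10,-128,0,0,0],[1,-8,20,-128,0,0,0],[1,-8,26,-128,0,0,0],[1,-8,29,-128,0,0,0],[1,-8,29,-128,0,0,0]]]'

```text
t: 3.7
tool_pos: [0.5195, -0.0307, 0.126]
tcp_rot: [180.0, -0.1, 0.0]
force: [-0.2, 0.0, -0.1]
gripper_width: 0.002
grasp_force: 0.0
```

Emit:
servo_tool --steps '[[[1,0,2,0,0,0,0],[1,0,4,0,0,0,0],[1,0,4,0,0,0,0]]]'

```text
t: 4.08
tool_pos: [0.5191, -0.0268, 0.1252]
tcp_rot: [-180.0, 0.0, -0.0]
force: [-0.6, -0.2, 0.4]
gripper_width: -0.002
grasp_force: 0.0
```

Emit:
servo_tool --steps '[[[1,0,2,0,0,0,0],[1,0,4,0,0,0,0],[1,0,4,0,0,0,0]]]'

```text
t: 4.45
tool_pos: [0.5191, -0.0243, 0.1253]
tcp_rot: [179.9, 0.0, -0.1]
force: [1.0, -4.2, -0.9]
gripper_width: -0.0
grasp_force: 1.9
```

Emit:
servo_tool --steps '[[[1,0,1,0,0,0,0],[1,0,2,0,0,0,0],[1,0,2,0,0,0,0]]]'

```text
t: 4.82
tool_pos: [0.5191, -0.0242, 0.1253]
tcp_rot: [179.8, 0.0, -0.2]
force: [-0.5, -7.2, -1.0]
gripper_width: 0.001
grasp_force: 3.6
```

Emit:
servo_tool --steps '[[[1,5,0,0,0,0,0],[1,10,0,0,0,0,0],[1,15,0,0,0,0,0],[1,22,0.6,0,0,0,0],[1,29.4,2.5,0,0,0,0],[1,36,5.6,0,0,0,0],[1,42,9.8,0,0,0,0],[1,47.2,15,0,0,0,0],[1,51.4,21,0,0,0,0],[1,51.4,21,0,0,0,0]]]'

```text
t: 6.08
tool_pos: [0.5728, 0.0017, 0.1255]
tcp_rot: [-179.9, -0.3, 0.1]
force: [5.5, -1.2, -3.4]
gripper_width: -0.001
grasp_force: 2.7
```

```bash
cat >> h.py <<'E'
AX=np.array([.524,.033])
def mark(n,f=None):
    s=env.get_state(); c=calibration(n); im=shot(n,f); m=red(im)
    hu=proj(c,[*AX,.134]); ang=[]
    yy,xx=np.nonzero(m)
    pts=[onz(c,(x,y),.134)[:2]-AX for x,y in zip(xx,yy) if np.hypot(x-hu[0],y-hu[1])<130]
    pts=np.array([p for p in pts if np.hypot(*p)<.05])
    if len(pts)<8: return None
    d=pts.mean(0); return len(pts),np.round(d,4),round((np.degrees(np.arctan2(d[1],d[0]))-196.3)%360,1)
E
python3 - <<'E'
from h import *
print(mark('wrist','w2.png'),mark('top'))
s=env.get_state(); print(s['tool_pos'],s['force'])
E
```

```text
None (172, array([ 0.0042, -0.027 ]), np.float64(82.5))
[0.57280263 0.00174134 0.12555533] [ 4.99482447 -1.51186851 -4.22109872]
```

View pics/w2.png

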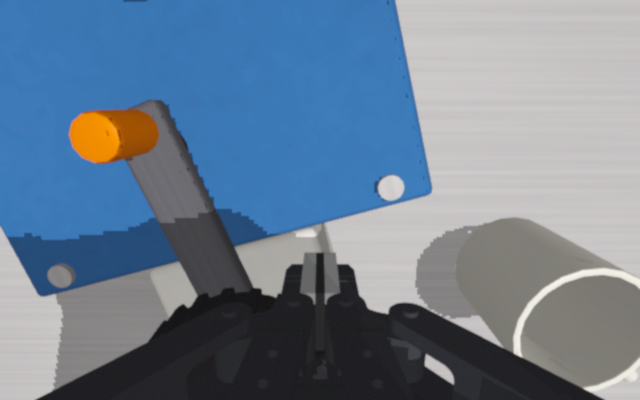

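The wrist view now shows the lid and the orange pin at (100,137), but the fingers hide the wheel. I'll check the top camera instead.

Run:
```python
from h import *
im=shot('top'); cv2.imwrite('pics/t2.png',cv2.resize(im[130:290,220:420,::-1],(800,640)[:2] if 0 else (750,600),interpolation=cv2.INTER_NEAREST))
im=shot('side'); cv2.imwrite('pics/s2.png',cv2.resize(im[120:270,220:420,::-1],(800,600),interpolation=cv2.INTER_NEAREST))
```

```text
(no output)
```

View pics/t2.png

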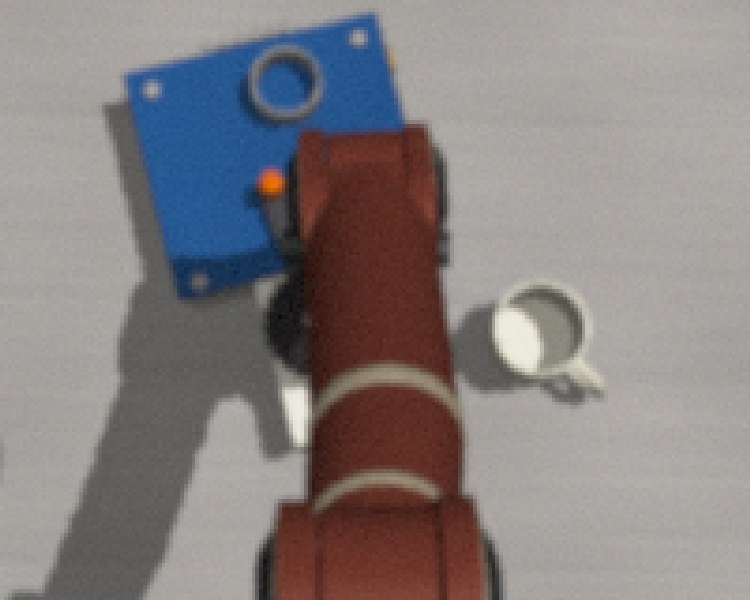

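View pics/s2.png

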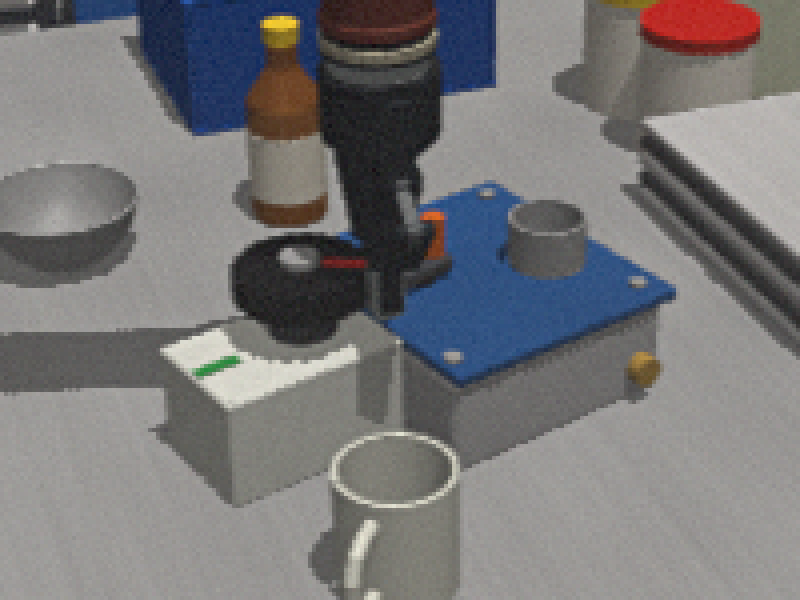

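The top view is blocked by the arm. The side view shows the mark clearly, pointing right of the hub at crop (345,263), with the fingers touching the rim at (385,280). The drive works, so I'll use the side camera to track the mark.

Run:
```python
from h import *
c=calibration('side'); print(onz(c,(295,184.5),.14))
print(mark('side'))
s=env.get_state(); print(s['tool_pos'],s['force'])
```

```text
[0.52550689 0.0308543  0.14      ]
(19, array([ 0.0288, -0.007 ]), np.float64(149.9))
[0.57280741 0.00172365 0.12557176] [ 5.24620746 -0.62755141 -3.37262319]
```

Emit:
servo_tool --steps '[[[1,3.1,6.6,0,0,0,0],[1,5,13.7,0,0,0,0],[1,5.6,21,0,0,0,0],[1,5.6,27.5,0,0,0,0],[1,5.6,34,0,0,0,0],[1,5.6,40.5,0,0,0,0],[1,5.6,47,0,0,0,0],[1,5,54.3,0,0,0,0],[1,3.1,61.4,0,0,0,0],[1,0,68,0,0,0,0],[1,-4.2,74,0,0,0,0],[1,-9.4,79.2,0,0,0,0]]]'

```text
t: 7.82
tool_pos: [0.5604, 0.0797, 0.1253]
tcp_rot: [-180.0, 0.0, 0.0]
force: [2.7, 0.2, 0.6]
gripper_width: 0.003
grasp_force: 0.9
```

```bash
cat > m.py <<'E'
from h import *
print(mark('side'))
s=env.get_state(); print(s['t'],s['tool_pos'],s['force'])
E
python3 m.py
```

```text
(14, array([0.0048, 0.0377]), np.float64(246.5))
7.875 [0.55930537 0.08065762 0.12518758] [1.63006822 0.95580881 0.37175352]
```

Emit:
servo_tool --steps '[[[1,-7.5,2.2,0,0,0,0],[1,-14.1,5.3,0,0,0,0],[1,-21.2,7.2,0,0,0,0],[1,-28.5,7.8,0,0,0,0],[1,-35,7.8,0,0,0,0],[1,-42,7.8,0,0,0,0],[1,-48.5,7.8,0,0,0,0],[1,-55.8,7.2,0,0,0,0],[1,-62.9,5.3,0,0,0,0],[1,-69.5,2.2,0,0,0,0],[1,-75.5,-2,0,0,0,0],[1,-80.7,-7.2,0,0,0,0]]]'

```text
t: 9.38
tool_pos: [0.4801, 0.0708, 0.1251]
tcp_rot: [179.9, 0.0, -0.1]
force: [0.6, 1.1, 0.7]
gripper_width: 0.002
grasp_force: 0.5
```

```bash
python3 m.py
```

```text
(28, array([-0.0262, -0.0037]), np.float64(351.7))
9.425 [0.4791441  0.06986845 0.12504839] [-0.61315816 -0.02594557  0.58580421]
```

Emit:
servo_tool --steps '[[[1,-1.7,-8,0,0,0,0],[1,-4.8,-14.6,0,0,0,0],[1,-6.7,-21.7,0,0,0,0],[1,-7.3,-29,0,0,0,0],[1,-7.3,-35.5,0,0,0,0],[1,-7.3,-42,0,0,0,0],[1,-7.3,-48.5,0,0,0,0],[1,-7.3,-55,0,0,0,0],[1,-6.7,-62.3,0,0,0,0],[1,-4.8,-69.4,0,0,0,0],[1,-1.7,-76,0,0,0,0],[1,2.5,-82,0,0,0,0]]]'

```text
t: 10.92
tool_pos: [0.4842, -0.0105, 0.1256]
tcp_rot: [180.0, -0.1, -0.0]
force: [-0.2, 0.4, 0.3]
gripper_width: 0.005
grasp_force: 0.0
```

```bash
python3 m.py
```

```text
(25, array([ 0.0059, -0.0228]), np.float64(88.1))
10.975 [ 0.48478092 -0.01152094  0.12557736] [ 1.08263953 -0.33146163 -0.70020592]
```

Emit:
servo_tool --steps '[[[1,7.7,-2.7,0,0,0,0],[1,13.7,-6.9,0,0,0,0],[1,20.3,-9.5,0,0,0,0],[1,27.4,-10.8,0,0,0,0],[1,34.7,-11,0,0,0,0],[1,40.5,-11,0,0,0,0],[1,46,-11,0,0,0,0],[1,51.2,-11,0,0,0,0],[1,58.5,-10.4,0,0,0,0],[1,65.5,-8.5,0,0,0,0],[1,72.2,-5.4,0,0,0,0],[1,78.2,-1.2,0,0,0,0]]]'

```text
t: 12.48
tool_pos: [0.5621, -0.0103, 0.1253]
tcp_rot: [-180.0, -0.1, 0.0]
force: [0.9, -2.4, -1.4]
gripper_width: -0.002
grasp_force: 1.1
```

```bash
python3 m.py
```

```text
(12, array([0.0263, 0.0146]), np.float64(192.8))
12.525 [ 0.5629724  -0.00902325  0.12545123] [ 2.80286161 -1.24116927 -1.23892528]
```

Emit:
servo_tool --steps '[[[1,4.2,5.2,0,0,0,0],[1,8.4,11.2,0,0,0,0],[1,11.5,17.8,0,0,0,0],[1,13.4,24.9,0,0,0,0],[1,14,32.2,0,0,0,0],[1,14,38.7,0,0,0,0],[1,14,45.2,0,0,0,0],[1,14,51.7,0,0,0,0],[1,14,58,0,0,0,0],[1,13.4,64.5,0,0,0,0],[1,11.5,71,0,0,0,0],[1,8.4,77,0,0,0,0]]]'

```text
t: 14.02
tool_pos: [0.5717, 0.0689, 0.1261]
tcp_rot: [-179.8, -0.3, 0.1]
force: [5.5, 1.3, -1.5]
gripper_width: -0.003
grasp_force: 3.0
```

```bash
python3 m.py
```

```text
(21, array([-0.0166,  0.028 ]), np.float64(284.3))
14.075 [0.57105632 0.07018195 0.12607905] [ 4.67404613  2.66844636 -0.6921725 ]
```

Emit:
servo_tool --steps '[[[1,-4.2,5.5,0,0,0,0],[1,-9.4,10.7,0,0,0,0],[1,-15.4,14.9,0,0,0,0],[1,-22,18,0,0,0,0],[1,-29.1,19.9,0,0,0,0],[1,-36.4,20.5,0,0,0,0],[1,-36.4,20.5,0,0,0,0]]]'

```text
t: 14.95
tool_pos: [0.5316, 0.093, 0.1259]
tcp_rot: [-179.6, 0.1, 0.3]
force: [-0.6, 7.8, 2.4]
gripper_width: -0.003
grasp_force: 3.9
```

Run:
```python
from h import *
print(mark('side','s3.png')); s=env.get_state(); print(s['tool_pos'],s['force'])
a=AX; import math
im=cv2.imread('pics/s3.png'); cv2.imwrite('pics/s3c.png',cv2.resize(im[155:230,240:340],(800,600),interpolation=cv2.INTER_CUBIC))
```

```text
(26, array([-0.0266, -0.0013]), np.float64(346.5))
[0.53154146 0.09298103 0.12589699] [-0.7650909   7.83064349  2.74928822]
```

View pics/s3c.png

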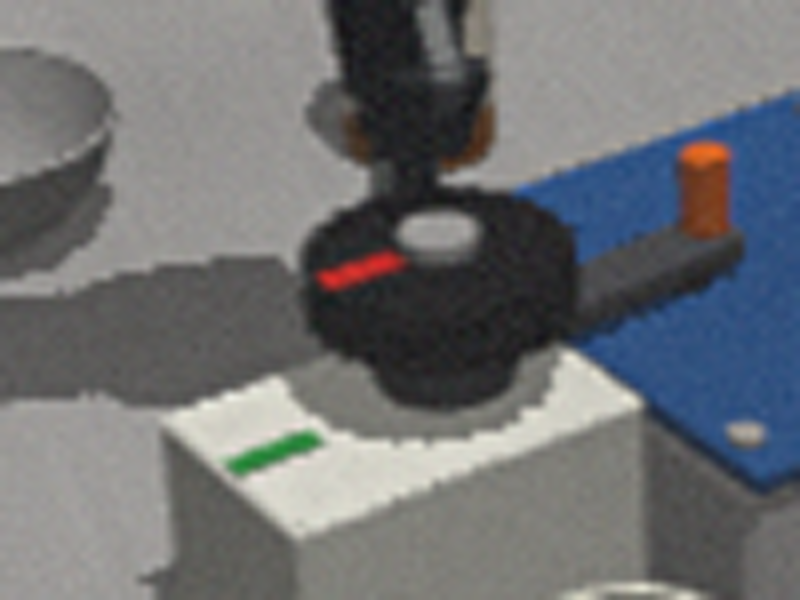

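The side crop shows the red mark almost parallel to the green line: red at about (362,270), green at about (276,453). The dog arm hasn't moved. I'll measure both directions numerically.

```bash
cat >> h.py <<'E'
def lines(n):
    c=calibration(n); ims=[shot(n).astype(float) for _ in range(4)]; im=np.mean(ims,0); r,g,b=im.transpose(2,0,1)
    out={}
    for k,w,P,z in(('red',r-np.maximum(g,b),[*AX,.134],.134),('green',g-np.maximum(r,b),[AX[0]-.066*np.cos(.28),AX[1]-.066*np.sin(.28),.08],.08)):
        w=np.where(w>(60 if k=='red' else 25),w,0); ys,xs=np.nonzero(w); p=np.array([onz(c,(x,y),z)[:2] for x,y in zip(xs,ys)])-AX
        d=np.linalg.norm(p-(np.array(P[:2])-AX),axis=1)<(.05 if k=='red' else .03); p=p[d]; ww=w[ys,xs][d]
        m=np.average(p,axis=0,weights=ww); C=np.cov(p.T,aweights=ww); e=np.linalg.eigh(C)[1][:,1]; e*=np.sign(e@m)
        out[k]=(len(p),np.round(m,4),'pca',round(np.degrees(np.arctan2(e[1],e[0]))%360,1),'cen',round(np.degrees(np.arctan2(m[1],m[0]))%360,1))
    return out
E
python3 -c "
from h import *
print(lines('side'))"
```

```text
{'red': (25, array([-0.0266, -0.0011]), 'pca', np.float64(195.4), 'cen', np.float64(182.3)), 'green': (30, array([-0.062, -0.012]), 'pca', np.float64(194.9), 'cen', np.float64(191.0))}
```

Emit:
servo_tool --steps '[[[1,0,10,0,0,0,0],[1,0,30,0,0,0,0],[1,0,30,45,0,0,0],[1,0,30,90,0,0,0],[1,0,30,120,0,0,0],[1,0,30,120,0,0,0],[1,0,30,120,0,0,0]]]'

```text
t: 16.08
tool_pos: [0.5317, 0.1163, 0.2442]
tcp_rot: [180.0, 0.2, 0.0]
force: [-0.1, 0.4, -0.1]
gripper_width: 0.0
grasp_force: 0.0
```

```bash
python3 -c "
from h import *
print(env.get_state()['tool_pos']);shot('wrist','w4.png');c=calibration('wrist');print(lines('wrist'));
for k,z in (('wheel_top',.134),('dog_pin',.112)):
    for a in spotter.tip_of(k,'wrist')[:1]: print(k,a['score'],a['centre'],onz(c,a['centre'],z))
"
```

```text
[0.53173459 0.1163463  0.24417588]
{'red': (588, array([-0.0291, -0.006 ]), 'pca', np.float64(194.6), 'cen', np.float64(191.6)), 'green': (116, array([-0.0758, -0.02  ]), 'pca', np.float64(144.2), 'cen', np.float64(194.8))}
wheel_top 0.67 [439.4, 222.1] [0.52298011 0.0351319  0.134     ]
dog_pin 0.61 [382.1, 54.0] [0.63088734 0.07562384 0.112     ]
```

View pics/w4.png

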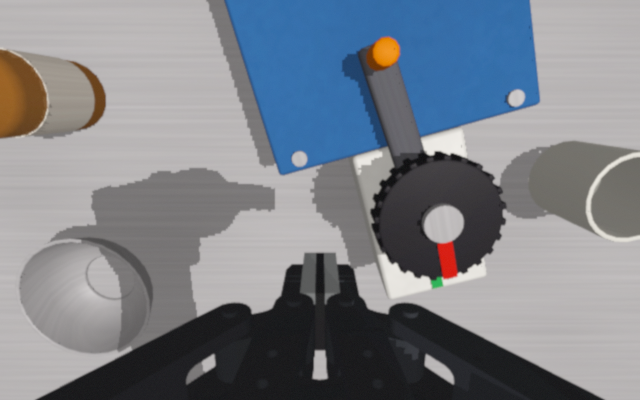

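The wrist view shows the red mark (448,260) pointing almost straight at the green line (437,283). I'll compare it with the lid edge between (281,174) and (539,103).

```bash
python3 -c "
from h import *
c=calibration('wrist');f=lambda p,z:onz(c,p,z)[:2]
ang=lambda v:np.degrees(np.arctan2(v[1],v[0]))
im=cv2.imread('pics/w4.png'); h=cv2.cvtColor(im,cv2.COLOR_BGR2HSV)
b=((h[...,0]>98)&(h[...,0]<125)&(h[...,1]>120)).astype(np.uint8)
q=[]
for x in list(range(300,350,3))+list(range(470,530,3)):
    y=np.nonzero(b[:180,x])[0]
    if len(y): q.append(f((x,y.max()),.08))
q=np.array(q); s=np.polyfit(q[:,1],q[:,0],1); r=s[0]*q[:,1]+s[1]-q[:,0]; q=q[abs(r)<.002]; s=np.polyfit(q[:,1],q[:,0],1); print(len(q),'lid yaw',-np.degrees(np.arctan(s[0])))
g=(h[...,0]>45)&(h[...,0]<85)&(h[...,1]>90); g[:270]=0; g[:,:420]=0;g[:,460:]=0; y,x=np.nonzero(g); G=f((x.mean(),y.mean()),.08)
H=f((443,223),.14); r=red(im[:,:,::-1].copy()); r[:235]=0;r[280:]=0;r[:,:425]=0;r[:,470:]=0; y,x=np.nonzero(r); Rm=f((x.mean(),y.mean()),.134)
print(H,G,Rm,'hub->green',ang(G-H)%360,'hub->red',ang(Rm-H)%360)
"
```

```text
37 lid yaw 15.766506003430546
[0.52553881 0.03462991] [0.45038481 0.01324242] [0.496501   0.02694116] hub->green 195.88541199946022 hub->red 194.8306620720991
```

The mark is within about 1° of the index. Now for the pin: I'll come down on its clockwise side with the yaw turned to 21°.

Emit:
servo_tool --steps '[[[1,30,-19,0,0,0,0.12],[1,60,-38,0,0,0,0.24],[1,90,-57,0,0,0,0.36],[1,110,-70,0,0,0,0.367],[1,110,-70,-40,0,0,0.367],[1,110,-70,-80,0,0,0.367],[1,110,-70,-110,0,0,0.367],[1,110,-70,-120,0,0,0.367],[1,110,-70,-120,0,0,0.367]]]'

```text
t: 17.55
tool_pos: [0.6432, 0.0464, 0.1251]
tcp_rot: [-180.0, 0.0, 21.0]
force: [-0.5, -0.9, -0.0]
gripper_width: -0.003
grasp_force: 0.0
```

```bash
python3 -c "
import numpy as np
A=np.array([524.5,34.5]);C0=np.array([643,45.8])
for th in np.arange(21,110,7):
    a=np.radians(th); t=np.array([-np.sin(a),np.cos(a)]); r=np.array([np.cos(a),np.sin(a)])
    print(th,np.round(A+115*r-22*t-C0,1),round(a-.367,3))
"
```

```text
21 [-3.3  9.4] -0.0
28 [-6.6 23.3] 0.122
35 [-11.7  36.6] 0.244
42 [-18.3  49.3] 0.366
49 [-26.4  61.1] 0.488
56 [-36.   71.7] 0.61
63 [-46.7  81.2] 0.733
70 [-58.5  89.2] 0.855
77 [-71.2  95.8] 0.977
84 [-84.6 100.8] 1.099
91 [-98.5 104.1] 1.221
98 [-112.7  105.6] 1.343
105 [-127.   105.5] 1.466
```

Emit:
servo_tool --steps '[[[1,-3.3,9.4,0,0,0,0],[1,-6.6,23.3,0,0,0,0.122],[1,-11.7,36.6,0,0,0,0.244],[1,-18.3,49.3,0,0,0,0.366],[1,-26.4,61.1,0,0,0,0.488],[1,-36,71.7,0,0,0,0.61],[1,-46.7,81.2,0,0,0,0.733],[1,-58.5,89.2,0,0,0,0.855],[1,-71.2,95.8,0,0,0,0.977],[1,-84.6,100.8,0,0,0,1.099],[1,-98.5,104.1,0,0,0,1.221],[1,-112.7,105.6,0,0,0,1.343]]]'

```text
t: 19.05
tool_pos: [0.5317, 0.153, 0.1272]
tcp_rot: [179.7, -0.0, 98.2]
force: [2.0, -2.1, -0.5]
gripper_width: -0.0
grasp_force: 0.7
```

```bash
cat > p.py <<'E'
from h import *
s=env.get_state(); print(s['t'],s['tool_pos'],s['force'])
for n in ('side','top'):
    shot(n); c=calibration(n)
    for a in spotter.tip_of('dog_pin',n)[:1]:
        p=onz(c,a['centre'],.112)[:2]; d=p-[.5255,.0345]; print(n,a['score'],p,np.hypot(*d),'dog deg',np.degrees(np.arctan2(d[1],d[0]))-15.8)
print(lines('side'))
E
python3 p.py
```

```text
19.05 [0.53165134 0.1530419  0.1272082 ] [ 2.02406513 -2.08323831 -0.51586607]
side 0.71 [0.50020919 0.15785276] 0.12591873642985701 dog deg 85.78668296523864
top 0.56 [0.6017242  0.33910836] 0.31400060374516786 dog deg 60.15099168581018
{'red': (25, array([-0.0266, -0.0011]), 'pca', np.float64(195.3), 'cen', np.float64(182.3)), 'green': (31, array([-0.062 , -0.0119]), 'pca', np.float64(195.6), 'cen', np.float64(190.9))}
```

Emit:
servo_tool --steps '[[[1,-5,0,0,0,0,0.044],[1,-10,0,0,0,0,0.087],[1,-10,0,0,0,0,0.087],[1,5,4,0,0,0,0.087],[1,20,8,0,0,0,0.087],[1,20,8,45,0,0,0],[1,20,8,90,0,0,-0.15],[1,20,8,140,0,0,-0.3],[1,20,0,170,0,0,-0.45],[1,20,-10,170,0,0,-0.6],[1,20,-10,170,0,0,-0.6],[1,20,-10,170,0,0,-0.6]]]'

```text
t: 20.95
tool_pos: [0.5498, 0.1424, 0.2946]
tcp_rot: [-179.9, 0.0, 63.7]
force: [0.3, 0.4, -0.8]
gripper_width: 0.003
grasp_force: 0.0
```

```bash
python3 p.py
python3 - <<'E'
from h import *
a=shot('wrist');c=calibration('wrist'); b=shot('side'); print(lines('wrist'))
for k in spotter.tip_of('dog_pin','wrist')[:1]: print(k['centre'],onz(c,k['centre'],.112))
b=cv2.resize(b[120:270,220:420],(400,300),interpolation=3); a=cv2.resize(a,(400,250))
cv2.imwrite('pics/f.png',cv2.vconcat([a,b])[:,:,::-1])
E
```

```text
20.95 [0.54976418 0.14241912 0.29457416] [ 0.32314665  0.40444115 -0.84815579]
side 0.69 [0.49529377 0.13168417] 0.10177022726594505 dog deg 91.4659924563402
{'red': (25, array([-0.0266, -0.0011]), 'pca', np.float64(195.3), 'cen', np.float64(182.3)), 'green': (31, array([-0.0619, -0.0119]), 'pca', np.float64(195.6), 'cen', np.float64(190.9))}Traceback (most recent call last):
  File "<stdin>", line 2, in <module>
  File "h.py", line 35, in lines
    m=np.average(p,axis=0,weights=ww); C=np.cov(p.T,aweights=ww); e=np.linalg.eigh(C)[1][:,1]; e*=np.sign(e@m)
    raise ZeroDivisionError(
        "Weights sum to zero, can't be normalized")
ZeroDivisionError: Weights sum to zero, can't be normalized
```

Run:
```python
from h import *
b=shot('side'); cv2.imwrite('pics/f.png',cv2.resize(b[120:270,220:420],(800,600),interpolation=3)[:,:,::-1])
```

```text
(no output)
```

View pics/f.png

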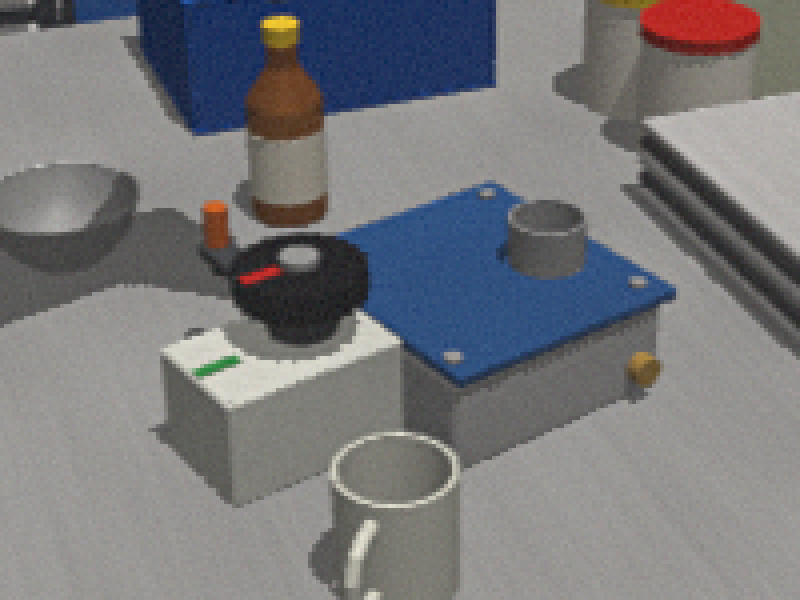

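The side crop shows the arm swung fully clear of the lid, with the pin at (216,225). The red mark (260,275) is parallel to the green line, nothing else has moved, and the tool is out of the way.

```bash
python3 -c "
from h import *
print(close_job())"
```

```text
the job is handed in; nothing more can be done
None
```

The job is handed in: the wheel's red mark came round to the green index line for the second time (within about 1° by camera), the clamp arm is swung clear of the lid at roughly 90°, and the other items look undisturbed in the last picture.

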